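# Balance two wedge-sawn offcuts on a strapping stand

## Task

Pile the two timber offcuts for strapping: steel is hidden in them, so feel where the weight of each lies, balance the longer one level across the narrow head of the strapping stand and let go of it. Then lay the shorter one flat on it, running the same way with long sides in line and its thick end towards the thin end of the longer one, so that the top of the pile is level and the pile stays balanced on the stand alone when you let go. Leave the note pad and marker where they lie.

Things in the scene. Friction and masses are not known exactly. Their poses are not given: they have to be found in the camera images.
- strap_stand: Low steel strapping stand fixed to the bench: foot plate 96 (its x) by 80 mm, 6 mm thick; on a central post a flat rubber-faced head, 40 mm along x, only 20 mm along y, top 50 mm up. Origin: centre of the foot's underside; z up. An offcut goes across it, length along the stand's y, and balances only with its centre of gravity over those 20 mm.
- stand_top (a point): Centre of the flat top of the stand's head, 50 mm above the bench; axes as the stand's.
- long_offcut: Loose light-timber wedge, 180 mm long (its x), 46 mm wide, about 0.55 kg; long sides parallel, ends askew. Flat underside; plane top rises 0.07 mm per mm to +x: thickness 35 mm at -x end, 41 middle, 47 at +x (thick) end. Origin: centre of underside; z up. Hidden steel: centre of gravity on the centre line, up to 46 mm from the middle either way along x, about 18 mm up, different every time.
- short_offcut: Loose light-timber wedge, 140 mm long (its x), 46 mm wide, about 0.48 kg; long sides parallel, ends askew. Flat underside; plane top rises 0.07 mm per mm to +x: thickness 28 mm at -x end, 33 middle, 38 at +x (thick) end. Origin: centre of underside; z up. Hidden steel: centre of gravity on the centre line, up to 40 mm from the middle either way along x, about 16 mm up, different every time.
- short_top (a point): Middle of the sloping top of the short offcut, 33 mm above its underside; its z axis is square to that sloping top (so it stands 4.0 degrees off the offcut's z), its x axis runs up the slope to the thick end.
- note_pad: Bystander: yellow note pad, 76x77 mm, 13 mm thick; origin under its centre.
- marker: Bystander: marker with a black cap lying on its side, 137 mm long, 16 mm thick; origin under its middle.

How it is judged:
By the outcome, as a careful person would: the job done as asked, in the order asked, and still so for the second after the job is handed in, with the robot touching nothing.
It also fails if it takes over 58 s, if anything falls off the work surface, if the arm or the gripper's body presses on something with over 40 N, if the wrist force passes 120 N, or if a joint passes its speed limit or range.

## Robot

A 6-joint arm with a two-finger parallel gripper is mounted at the origin on a cart in front of the work surface, level with it; the furniture and walls round the work are solid. World frame = base frame: x ahead of the robot, y to its left, z up, the work surface at z = 0. Lengths are in mm, angles in rad, forces in N, time in s.
With the tool pointing down it reaches from about 425 to 950 mm from the base axis. Payload 14.7 kg.
Tool frame: the origin (TCP) lies on the mounting face of the last link; the fingertips stand 173 mm ahead of it and the grasp point (between the pads) lies 155 mm ahead of it; z points along the fingers, y is the line along which they close (so a half turn about z gives the same grasp; the last joint's range is limited). The gripper opens to 85 mm and grips with 20 to 120 N. Pads are 22 mm wide; open, the fingers measure 114 mm over their backs; the gripper's body (76 mm by 85 mm) begins 54 mm behind the grasp point. The pads swing forward as they close: fully open they stand 13 mm farther back than shut.
Start: joints at [-1.228, 0.48, 1.596, -0, 1.065, -0.047], TCP at [247.018, -601.229, 404.697] pointing down, gripper open.
Joint ranges: [-2.75, 2.75], [-0.82, 2.05], [0.23, 2.67], [-1.56, 4.7], [0.09, 2.69], [-2.92, 2.92]. Speed limits (rad/s): [1.89, 1.89, 2.39, 3.01, 3.01, 3.01].

## Interface

Orientations are given as a unit quaternion [w, x, y, z].
In Python, from cell import arm gives the robot as it stands.
- The arm moves only by the shell command python3 -m inch 'ROWS' [FORCE]. ROWS is JSON, a list of rows, each an object with "translation": the shift along the tool's x, y, z scaled (see below), a list of three; "yaw": the turn about the tool's z scaled (see below); "grip": the closure, from -1 (fully open) to 1 (shut). In form: [{"translation": [dx, dy, dz], "yaw": yaw, "grip": grip}, ...]. A call has 1 to 5 rows; each row is the pose to reach, as a shift and turn from the pose commanded when the call began, along the tool's axes at that moment, turning the shorter way round; what a row does not reach only later rows make up. The controller multiplies each number of a shift by 0.2 m and each number of a turn by 180 degrees. A row lasts 1/12 s, in which the tool goes at most 41.7 mm and 7.16 degrees, less where a joint would pass 70% of its speed; a pose out of reach is approached as far as the arm can. A call with a number of a shift or a turn outside -1 to 1 is refused whole. A call with a gripper value outside its range is refused whole. The fingers move at their own pace and stop on an object; FORCE is the grip in N (left out, the last holds). Time passes only in rows, so rows that repeat a pose let the fingers close. It gives the time, the measured TCP pose, the force, the opening and the grip force at its end, in the units of the state.
- arm.get_obs(): the state, without advancing time (a new reading comes with each control period).
- arm.read_camera(name): name is "side" or "top"; returns a dict with "img" (400x640x3 uint8, red, green, blue), "range_z" (400x640 float32, mm along the optical axis (not along the pixel's ray), 0 where there is no reading), "fovy" (degrees; the focal length in pixels is half the picture's height over the tangent of half this angle, whatever the lens; pixels are square), "cx", "cy" (the principal point, pixels), "xyz" and "orientation" of the camera in the world. Camera axes: x right, y down, z forward; pixel columns grow to the right and rows downward; lengths in mm; the calibration is good to about 2 mm. A picture is of the moment at which its call begins.
- arm.sign_off(): hands the job in; it is judged then, once.
The state is a dict: "time": time; "q": joint angles; "dq": joint speeds; "joint_torque": joint torques, N m; "eef_pos": TCP position; "tcp_rot": TCP orientation; "ft_force": force on the tool from outside, world axes, zero at the start; "wrist_torque": the same for the moment, N m; "finger_gap": opening from 0.0 (shut) to 1.0 (fully open); "grip_force": force on a finger pad.
Only numpy, scipy, OpenCV 4.12 (cv2) and the standard library are available. Lean on these libraries where they do the work, as an engineer would, in place of code of your own. Each camera call takes 0.05 s, during which the arm holds its last target. There are 200 camera calls.

## Working session

There is one attempt and no reset: what is moved stays moved. The work goes in short steps, Python scripts to look and compute and a shell command to move; the robot and the scene stay as the last step left them, time stands still between calls to the robot, and variables do not carry over. Pictures are saved under pics/ and viewed, at most 10 in all, crops included, and the job is handed in when it is done.

```bash
ls; mkdir -p pics; python3 - <<'E'
from cell import arm
import cv2,numpy as np
for n in("top","side"):
    c=arm.read_camera(n); cv2.imwrite(f"pics/{n}0.png",c["img"][:,:,::-1]); np.savez(f"{n}0.npz",**c)
    print(n,c["fovy"],c["cx"],c["cy"],c["xyz"],c["orientation"])
o=arm.get_obs(); print(o)
E
```

```text
pics
top 51.10784962957372 318.2476866638693 202.679903735174 [ 512.7726612  -218.22253681  948.42990235] [ 0.03185137 -0.70108897  0.71229844 -0.0095223 ]
side 50.594724452828075 319.13990411646887 196.8202565813703 [  456.15196937 -1115.96494686   445.42278468] [-0.55452792  0.82917835 -0.06088531  0.03542646]
{'time': 0.1, 'q': array([-1.22759764e+00,  4.80765968e-01,  1.59682568e+00, -1.38164361e-05,
        1.06509665e+00, -4.65859995e-02]), 'dq': array([ 0.00082222, -0.00291156, -0.00182039,  0.00140244, -0.00176089,
       -0.00163321]), 'joint_torque': array([ 6.12324493e-04, -9.52256656e+01, -4.31039035e+01, -7.57219993e-06,
        5.25965166e-03, -5.43156500e-05]), 'eef_pos': array([ 246.95544065, -601.05673333,  404.13298723]), 'tcp_rot': array([-5.40916310e-04,  9.81067728e-01,  1.93664176e-01, -8.69234710e-05]), 'ft_force': array([-0.40344813,  0.26348291,  0.21312183]), 'wrist_torque': array([0.04652793, 0.01824593, 0.03935297]), 'grip_force': 0.0, 'finger_gap': 0.998336992685298}
```

View pics/top0.png

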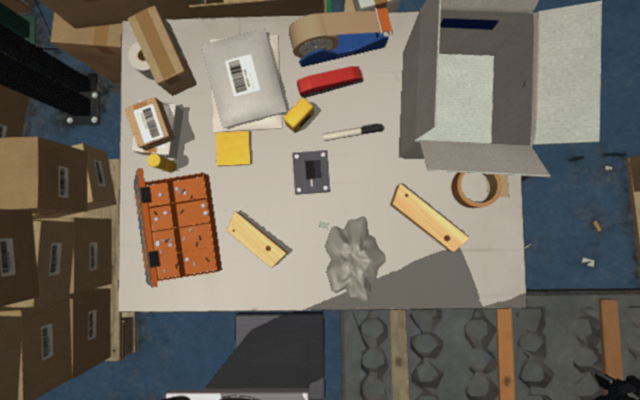

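View pics/side0.png

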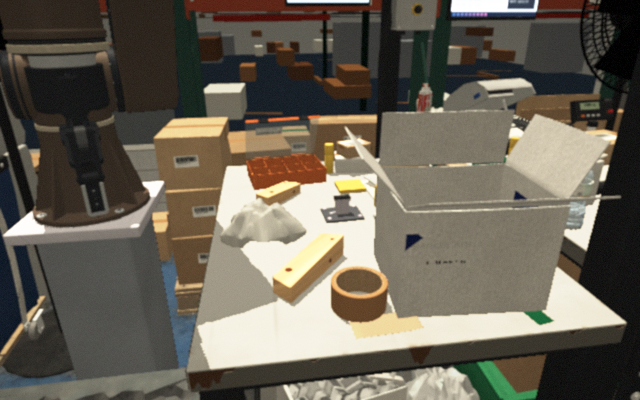

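The top view shows the long offcut at about (430,217), the short one at (258,239), the stand at (311,172), the pad at (233,148) and the marker at (353,131). The side view shows the same layout, with the carton beyond the long offcut.

```bash
cat > h.py <<'E'
import numpy as np,cv2
from scipy.spatial.transform import Rotation as R
def rot(q): return R.from_quat(np.r_[q[1:],q[0]])
def cloud(c):
    h,w=c["range_z"].shape; f=h/2/np.tan(np.radians(float(c["fovy"]))/2)
    u,v=np.meshgrid(np.arange(w),np.arange(h)); z=c["range_z"]
    P=np.stack([(u-c["cx"])/f*z,(v-c["cy"])/f*z,z],-1)
    return P@rot(c["orientation"]).as_matrix().T+c["xyz"]
def cloudmask(c,box,hsvlo,hsvhi):
    hsv=cv2.cvtColor(np.ascontiguousarray(c["img"]),cv2.COLOR_RGB2HSV)
    m=cv2.inRange(hsv,hsvlo,hsvhi); k=np.zeros_like(m); x0,y0,x1,y1=box; k[y0:y1,x0:x1]=255
    return (m&k)>0
def long_axis(P):
    # centre line, by width profile
    r=cv2.minAreaRect(P[:,:2].astype(np.float32)); return r
E
python3 - <<'E'
from h import *
c=dict(np.load("top0.npz")); W=cloud(c)
bench=W[150:170,260:280].reshape(-1,3); print("bench z",np.median(bench[:,2]), W[200:210,330:380,2].mean())
for n,b in(("long",(380,170,480,265)),("short",(220,200,300,275))):
    m=np.zeros(W.shape[:2],bool); m[b[1]:b[3],b[0]:b[2]]=1
    hsv=cv2.cvtColor(c["img"],cv2.COLOR_RGB2HSV)
    m&=(W[:,:,2]>15)&(W[:,:,2]<60)&(hsv[:,:,1]>60)
    l,lab,st,_=cv2.connectedComponentsWithStats(m.astype(np.uint8)); i=1+np.argmax(st[1:,4]); m=lab==i
    P=W[m]; A=np.c_[P[:,:2],np.ones(len(P))]
    # robust top plane
    k=np.ones(len(P),bool)
    for _ in range(5):
        s=np.linalg.lstsq(A[k],P[k,2],rcond=None)[0]; k=abs(P[:,2]-A@s)<3
    print(n,m.sum(),k.sum(),"grad",s[:2],np.linalg.norm(s[:2]),"dir",np.degrees(np.arctan2(s[1],s[0])))
    Q=P[k]; r=cv2.minAreaRect(Q[:,:2].astype(np.float32)); print(r, "meanz",Q[:,2].mean())
    # axis via long-edge fits: bin along
    a=np.radians(r[2]); ax=np.array([np.cos(a),np.sin(a)])
    if r[1][1]>r[1][0]: ax=np.array([-ax[1],ax[0]])
    if ax@s[:2]<0: ax=-ax
    for it in range(3):
        n2=np.array([-ax[1],ax[0]]); t=Q[:,:2]@ax; w=Q[:,:2]@n2
        mid=(t.min()+t.max())/2; L=t.max()-t.min()
        bs=np.arange(mid-L*.35,mid+L*.35,4); hi=[];lo=[];tc=[]
        for x in bs:
            q=w[(t>=x)&(t<x+4)]
            if len(q)>4: hi.append(q.max());lo.append(q.min());tc.append(x+2)
        p1=np.polyfit(tc,hi,1);p0=np.polyfit(tc,lo,1); sl=(p1[0]+p0[0])/2
        ax=ax+sl*n2; ax/=np.linalg.norm(ax)
    n2=np.array([-ax[1],ax[0]]); t=Q[:,:2]@ax; w=Q[:,:2]@n2
    wc=(np.median(hi)+np.median(lo))/2
    c0=w-wc; ce=abs(c0)<4
    e0,e1=t[ce].min(),t[ce].max()
    print(" axis deg",np.degrees(np.arctan2(ax[1],ax[0])),"width",np.median(hi)-np.median(lo),"len at CL",e1-e0,"centre",ax*(e0+e1)/2+n2*wc, "slopes",p1[0],p0[0])
# stand
b=(280,140,345,205); m=np.zeros(W.shape[:2],bool); m[b[1]:b[3],b[0]:b[2]]=1
foot=m&(c["img"].max(2)<110); 
P=W[foot]; Hd=P[P[:,2]>40]; F=P[P[:,2]<20]
print("foot",cv2.minAreaRect(F[:,:2].astype(np.float32)),"head",cv2.minAreaRect(Hd[:,:2].astype(np.float32)),len(Hd),Hd[:,2].mean(),Hd[:,:2].mean(0))
E
```

```text
bench z 1.3811891921573647 3.2921981041859945
long 1923 1683 grad [0.04485407 0.05314377] 0.06954241911193289 dir 49.83517374513
((528.258056640625, -426.07464599609375), (189.37867736816406, 46.252201080322266), 50.89142990112305) meanz 42.28935532989699
 axis deg 50.81827794297308 width 44.4665545603807 len at CL 180.8134995272997 centre [ 527.45894022 -426.71167188] slopes -0.000777749234567265 0.0007777492316195132
short 1381 1219 grad [-0.04565512 -0.05169516] 0.06896940915836874 dir -131.44967365312448
((488.54010009765625, -46.91102600097656), (145.6578369140625, 46.27627944946289), 50.745792388916016) meanz 34.40004672524401
 axis deg -129.06481817455435 width 44.13756743013016 len at CL 138.70792767741887 centre [487.89149784 -47.55307514] slopes 0.0020029847115513692 -0.0020029793357917015
foot ((638.0636596679688, -172.7817840576172), (94.05583953857422, 77.4035415649414), 3.2780539989471436) head ((583.9949340820312, -186.90260314941406), (153.38226318359375, 26.231761932373047), 14.032506942749023) 180 61.291818454945556 [ 637.16361826 -173.95623063]
```

```bash
python3 - <<'E'
from h import *
a=cv2.imread("pics/top0.png")
cr=[cv2.resize(a[y:y+y2,x:x+x2],None,fx=4,fy=4,interpolation=cv2.INTER_CUBIC) for x,y,x2,y2 in((285,145,60,75),(385,178,90,75))]
cv2.imwrite("pics/crop1.png",np.hstack(cr))
E
```

```text
(no output)
```

View pics/crop1.png

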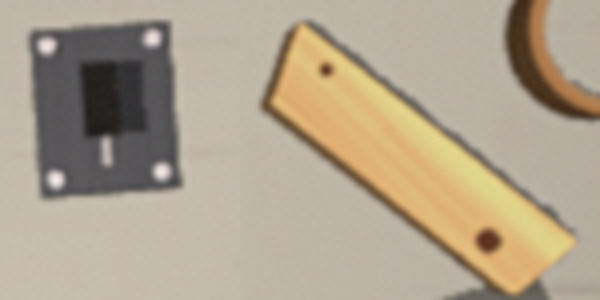

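The crop shows the stand square to its foot with a dark head at its centre, and the long offcut's askew ends. The head itself read poorly, so I'll use the foot outline. Next I'll check clearances around the long offcut and what move is needed to grasp it.

```bash
cat >> h.py <<'E'
def goal(o,xy,z,ang):
    """row numbers for TCP to xy,z with tool x at world angle ang (deg, mod 180 nearest)"""
    r=rot(o["tcp_rot"]); d=r.inv().apply(np.r_[xy,z]-o["eef_pos"])
    x=r.apply([1,0,0]); a=np.degrees(np.arctan2(x[1],x[0])); da=(ang-a+90)%180-90
    return np.round(d/200,4), round(-da/180,4), a
E
python3 - <<'E'
from h import *; from cell import arm
c=dict(np.load("top0.npz")); W=cloud(c); o=arm.get_obs()
t=W[165:215,450:515].reshape(-1,3); t=t[(t[:,2]>12)&(t[:,2]<120)]
ax=np.array([np.cos(np.radians(50.85)),np.sin(np.radians(50.85))]); n=np.array([-ax[1],ax[0]])
C=np.array([527.8,-426.4]); d=t[:,:2]-C
print("tape perp range",np.percentile(d@n,[0,2,98,100]),"along",(d@ax).min(),(d@ax).max(),"z",t[:,2].max())
b=W[130:180,400:555].reshape(-1,3); b=b[b[:,2]>60]
for zz in(60,120,180,240): 
    q=b[(b[:,2]>zz)&(b[:,2]<zz+60)]; print(zz,len(q),q[:,:2].min(0) if len(q) else 0,q[:,:2].max(0) if len(q) else 0)
P=W[140:205,280:345].reshape(-1,3); P=P[(P[:,2]>44)&(P[:,2]<58)]; print("head",cv2.minAreaRect(P[:,:2].astype(np.float32)),len(P))
print(goal(o,C,280,50.85),goal(o,C,177,50.85))
E
```

```text
tape perp range [-165.38181835 -161.2451682   -76.29260003  -75.47751383] along -85.55359850052477 7.8124158860528965 z 54.79392808890145
60 372 [ 663.10347902 -583.01721219] [ 715.90409461 -371.04838403]
120 350 [ 659.11906672 -582.75689117] [ 702.48726783 -371.38415352]
180 2194 [ 618.70948543 -610.04406684] [ 685.49634895 -371.99101416]
240 1839 [ 589.07983551 -570.94890063] [ 674.91986912 -373.58254071]
head ((638.878173828125, -173.29736328125), (39.94328308105469, 19.936588287353516), 3.087341547012329) 178
(array([ 1.6307, -0.2735,  0.621 ]), np.float64(-0.1584), np.float64(22.333400179539712)) (array([ 1.6307, -0.2729,  1.136 ]), np.float64(-0.1584), np.float64(22.333400179539712))
```

```bash
python3 -m inch '[{"translation":[0.2,-0.03,0.1],"yaw":-0.04,"grip":-0.3},{"translation":[0.4,-0.06,0.2],"yaw":-0.08,"grip":-0.3},{"translation":[0.6,-0.09,0.3],"yaw":-0.12,"grip":-0.3},{"translation":[0.77,-0.113,0.35],"yaw":-0.158,"grip":-0.3},{"translation":[0.77,-0.113,0.4],"yaw":-0.158,"grip":-0.3}]' 40; python3 - <<'E'
from h import *; from cell import arm
o=arm.get_obs(); print(goal(o,[515,-442],230,50.85),o['finger_gap'],o['time'],o['ft_force'],o['wrist_torque'])
E
```

```text
time: 0.52
eef_pos: [385.1, -518.4, 323.2]
tcp_rot: [-0.001, 0.901, 0.434, 0.001]
ft_force: [0.8, 0.8, 0.4]
finger_gap: 0.646
grip_force: 0.0
(array([0.703 , 0.2698, 0.4669]), np.float64(0.0031), np.float64(51.41350090877509)) 0.6462355589166914 0.5167 [0.8005389  0.84964898 0.3999333 ] [0.0112079  0.00827593 0.03598494]
```

```bash
python3 -m inch '[{"translation":[0.2,0.07,0.13],"yaw":0.003,"grip":-0.5},{"translation":[0.4,0.14,0.26],"yaw":0.003,"grip":-0.5},{"translation":[0.6,0.21,0.38],"yaw":0.003,"grip":-0.5},{"translation":[0.703,0.27,0.467],"yaw":0.003,"grip":-0.5},{"translation":[0.703,0.27,0.467],"yaw":0.003,"grip":-0.5}]'; python3 - <<'E'
from h import *; from cell import arm
o=arm.get_obs(); print(goal(o,[515,-442],177,50.85),o['finger_gap'],o['time'],o['ft_force'],o['wrist_torque'])
E
```

```text
time: 0.93
eef_pos: [514.6, -443.7, 227.6]
tcp_rot: [-0.002, 0.905, 0.426, -0.0]
ft_force: [-1.8, 0.8, 0.6]
finger_gap: 0.755
grip_force: 0.0
(array([ 0.0075, -0.003 ,  0.253 ]), np.float64(-0.0027), np.float64(50.3665493464839)) 0.7546095408552108 0.9333 [-1.78797073  0.80112224  0.58555272] [0.0596725  0.06798687 0.00386325]
```

```bash
python3 -m inch '[{"translation":[0.0,0.0,0.13],"yaw":0,"grip":-0.5},{"translation":[0,0,0.25],"yaw":0,"grip":-0.5},{"translation":[0,0,0.25],"yaw":0,"grip":-0.5},{"translation":[0,0,0.25],"yaw":0,"grip":0.2},{"translation":[0,0,0.25],"yaw":0,"grip":0.2}]' 80; python3 -m inch '[{"translation":[0,0,0],"yaw":0,"grip":0.2},{"translation":[0,0,0],"yaw":0,"grip":0.2},{"translation":[0,0,0],"yaw":0,"grip":0.2},{"translation":[0,0,0],"yaw":0,"grip":0.2}]' 80;  python3 - <<'E'
from h import *; from cell import arm
o=arm.get_obs(); print(goal(o,[515,-442],177,50.85),o['finger_gap'],o['time'],o['ft_force'],o['wrist_torque'],o['grip_force'])
E
```

```text
time: 1.35
eef_pos: [511.6, -447.4, 182.3]
tcp_rot: [0.0, 0.906, 0.424, 0.0]
ft_force: [1.5, -1.2, -6.2]
finger_gap: 0.522
grip_force: 82.1
time: 1.68
eef_pos: [511.6, -447.3, 182.0]
tcp_rot: [0.0, 0.905, 0.424, 0.0]
ft_force: [-2.0, -0.1, 2.2]
finger_gap: 0.525
grip_force: 82.9
(array([ 0.0311, -0.0041,  0.0251]), np.float64(-0.0035), np.float64(50.2220383406502)) 0.52466110239687 1.6833 [-2.02717569 -0.07466071  2.21149719] [ 0.05105223  0.38841694 -0.02126491] 82.90357232093811
```

```bash
cat > feel.py <<'E'
from h import *; from cell import arm
# average readings over several control periods by camera calls (0.05 s each)
F=[];T=[]
for _ in range(6):
    arm.read_camera("top"); o=arm.get_obs(); F.append(o["ft_force"]);T.append(o["wrist_torque"])
r=rot(o["tcp_rot"]); F=np.array(F);T=np.array(T)
print("F",F.mean(0),F.std(0),"T",T.mean(0),T.std(0)); print("tool T",r.inv().apply(T.mean(0)),"tool F",r.inv().apply(F.mean(0)))
print(o["time"],o["eef_pos"],o["finger_gap"],o["grip_force"])
E
python3 -m inch '[{"translation":[0,0,-0.1],"yaw":0,"grip":0.2},{"translation":[0,0,-0.25],"yaw":0,"grip":0.2},{"translation":[0,0,-0.4],"yaw":0,"grip":0.2},{"translation":[0,0,-0.4],"yaw":0,"grip":0.2},{"translation":[0,0,-0.4],"yaw":0,"grip":0.2}]' 80;python3 -m inch '[{"translation":[0,0,0],"yaw":0,"grip":0.2},{"translation":[0,0,0],"yaw":0,"grip":0.2},{"translation":[0,0,0],"yaw":0,"grip":0.2}]' 80; python3 feel.py
```

```text
time: 2.1
eef_pos: [512.1, -447.5, 263.3]
tcp_rot: [0.002, 0.905, 0.424, 0.001]
ft_force: [0.4, 0.2, -6.1]
finger_gap: 0.527
grip_force: 84.4
time: 2.35
eef_pos: [511.2, -446.7, 259.8]
tcp_rot: [-0.001, 0.905, 0.424, -0.0]
ft_force: [-0.3, -0.1, -5.9]
finger_gap: 0.524
grip_force: 84.4
F [-0.16057408  0.23250728 -5.3350682 ] [0.35158691 0.32869967 0.5199043 ] T [-0.1444747   0.11668594 -0.00545329] [0.02822534 0.02873619 0.02692206]
tool T [-0.00272097 -0.1856882   0.00554746] tool F [ 0.07564185 -0.26943997  5.33521103]
2.65 [ 511.60816726 -446.98906131  260.91811909] 0.5202161652372563 84.39483761787415
```

```bash
sed -i 's/range(6)/range(20)/' feel.py; python3 feel.py; python3 - <<'E'
from h import *; from cell import arm
W=cloud(dict(np.load("top0.npz"))); b=W[215:305,320:390]; print("bag z",b[...,2].max(), W[170:265,220:300,2].max(), "pad",np.median(W[140:155,225:240].reshape(-1,3),0))
o=arm.get_obs(); print(goal(o,[511.6,-230],310,50.85),goal(o,[640.8,-207.7],310,93.1))
E
```

```text
F [ 0.02910123 -0.11012146 -5.41744243] [0.39400179 0.47133    0.52564707] T [-0.14535888  0.1136317  -0.00035014] [0.03199235 0.02566743 0.02314294]
tool T [-0.0056311  -0.18441709  0.00034583] tool F [-0.06604381  0.09268086  5.41744447]
3.65 [ 511.63774296 -447.0267741   261.30344845] 0.5239395641666783 84.3947982788086
bag z 948.4299023546404 948.4299023546404 pad [698.00082933   5.20082624  13.51687109]
(array([ 0.834 , -0.6942, -0.2435]), np.float64(-0.0034), np.float64(50.23515761739067)) (array([ 1.3329, -0.269 , -0.2435]), np.float64(-0.2381), np.float64(50.23515761739067))
```

```bash
python3 -m inch '[{"translation":[0,0,-0.15],"yaw":0,"grip":0.2},{"translation":[0.05,-0.04,-0.3],"yaw":0,"grip":0.2},{"translation":[0.16,-0.13,-0.34],"yaw":0,"grip":0.2},{"translation":[0.29,-0.24,-0.34],"yaw":0,"grip":0.2},{"translation":[0.42,-0.35,-0.34],"yaw":0,"grip":0.2}]' 100; python3 -m inch '[{"translation":[0.13,-0.11,0],"yaw":-0.03,"grip":0.2},{"translation":[0.26,-0.22,0],"yaw":-0.06,"grip":0.2},{"translation":[0.4,-0.34,0],"yaw":-0.09,"grip":0.2},{"translation":[0.4,-0.34,0],"yaw":-0.12,"grip":0.2},{"translation":[0.4,-0.34,0],"yaw":-0.12,"grip":0.2}]' 100; python3 - <<'E'
from h import *; from cell import arm
o=arm.get_obs(); print(goal(o,[640.8,-207.4],300,93.1))
E
```

```text
time: 4.07
eef_pos: [511.4, -337.0, 330.3]
tcp_rot: [0.001, 0.906, 0.424, 0.001]
ft_force: [1.1, 0.4, -6.0]
finger_gap: 0.525
grip_force: 105.7
time: 4.48
eef_pos: [510.5, -230.8, 329.6]
tcp_rot: [-0.0, 0.808, 0.59, -0.0]
ft_force: [0.5, -0.6, -4.8]
finger_gap: 0.522
grip_force: 105.3
(array([0.3099, 0.5852, 0.1479]), np.float64(-0.1157), np.float64(72.27821078658619))
```

```bash
python3 -m inch '[{"translation":[0.07,0.13,0.02],"yaw":-0.03,"grip":0.2},{"translation":[0.15,0.28,0.06],"yaw":-0.06,"grip":0.2},{"translation":[0.23,0.43,0.1],"yaw":-0.09,"grip":0.2},{"translation":[0.29,0.54,0.14],"yaw":-0.116,"grip":0.2},{"translation":[0.31,0.585,0.148],"yaw":-0.116,"grip":0.2}]' 100; python3 -m inch '[{"translation":[0,0,0],"yaw":0,"grip":0.2},{"translation":[0,0,0],"yaw":0,"grip":0.2},{"translation":[0,0,0.1],"yaw":0,"grip":0.2},{"translation":[0,0,0.1],"yaw":0,"grip":0.2},{"translation":[0,0,0.1],"yaw":0,"grip":0.2}]' 100; python3 - <<'E'
from h import *; from cell import arm
for n in("top","side"):
    c=arm.read_camera(n); np.savez(f"{n}1.npz",**c); cv2.imwrite(f"pics/{n}1.png",c["img"][:,:,::-1])
W=cloud(dict(np.load("top1.npz")))
a=cv2.imread("pics/side1.png")[150:250,260:420]; cv2.imwrite("pics/s1.png",cv2.resize(a,None,fx=5,fy=5,interpolation=cv2.INTER_CUBIC))
o=arm.get_obs(); print(goal(o,[640.8,-207.4],232,93.1),o["eef_pos"])
E
```

```text
time: 4.9
eef_pos: [643.8, -210.4, 298.4]
tcp_rot: [0.001, 0.689, 0.724, 0.0]
ft_force: [-1.8, 0.5, -5.4]
finger_gap: 0.522
grip_force: 105.4
time: 5.32
eef_pos: [639.6, -210.8, 279.4]
tcp_rot: [-0.001, 0.691, 0.723, -0.001]
ft_force: [0.2, 0.5, -5.0]
finger_gap: 0.52
grip_force: 105.2
(array([0.0169, 0.0021, 0.2431]), np.float64(-0.0027), np.float64(92.61919742592701)) [ 640.52047205 -210.79197982  280.62081067]
```

View pics/s1.png

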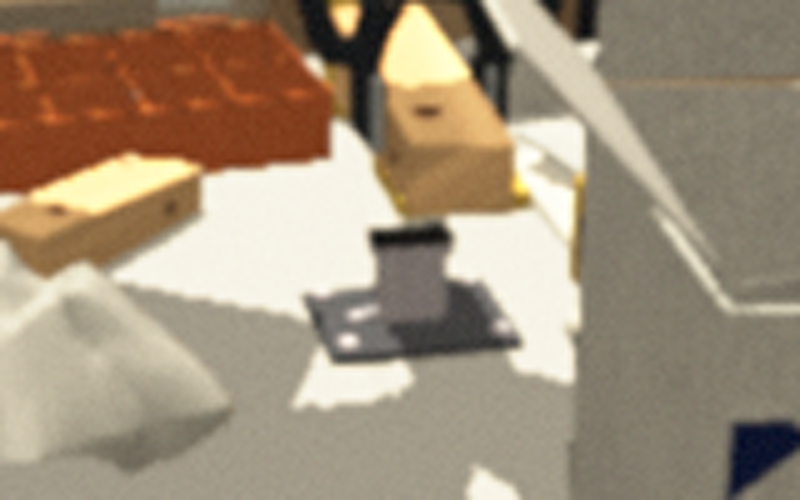

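The side crop shows the long offcut held level above the stand head (head at about (410,235) in the crop).

```bash
python3 -m inch '[{"translation":[0.017,0.002,0.07],"yaw":-0.003,"grip":0.2},{"translation":[0.017,0.002,0.14],"yaw":-0.003,"grip":0.2},{"translation":[0.017,0.002,0.19],"yaw":-0.003,"grip":0.2},{"translation":[0.017,0.002,0.21],"yaw":-0.003,"grip":0.2},{"translation":[0.017,0.002,0.21],"yaw":-0.003,"grip":0.2}]' 100; python3 -m inch '[{"translation":[0,0,0],"yaw":0,"grip":0.2},{"translation":[0,0,0],"yaw":0,"grip":0.2},{"translation":[0,0,0],"yaw":0,"grip":0.2}]' 100;  python3 - <<'E'
from h import *; from cell import arm
P=[];F=[];T=[]
for i in range(8):
    c=arm.read_camera("top"); o=arm.get_obs(); P.append(o["eef_pos"]);F.append(o["ft_force"]);T.append(rot(o["tcp_rot"]).inv().apply(o["wrist_torque"]))
o["eef_pos"]=np.mean(P,0); print(o["eef_pos"],np.mean(F,0),np.mean(T,0),goal(o,[640.8,-207.4],232,93.1))
W=cloud(c); hsv=cv2.cvtColor(c["img"],cv2.COLOR_RGB2HSV)
m=(abs(W[...,0]-640)<35)&(abs(W[...,1]+175)<120)&(W[...,2]>75)&(W[...,2]<125)&(hsv[...,1]>60)
Q=W[m]; A=np.c_[Q[:,:2]-[640,-175],np.ones(len(Q))]; k=np.ones(len(Q),bool)
for _ in range(6):
    s=np.linalg.lstsq(A[k],Q[k,2],rcond=None)[0]; k=abs(Q[:,2]-A@s)<3
print(k.sum(),s, Q[k][:,1].min(),Q[k][:,1].max())
E
```

```text
time: 5.83
eef_pos: [640.7, -206.8, 236.4]
tcp_rot: [-0.001, 0.687, 0.727, -0.0]
ft_force: [-0.3, 0.4, -5.3]
finger_gap: 0.52
grip_force: 105.5
time: 6.08
eef_pos: [641.5, -207.0, 238.3]
tcp_rot: [0.0, 0.687, 0.727, 0.0]
ft_force: [0.5, 0.3, -4.7]
finger_gap: 0.521
grip_force: 105.5
[ 641.28923812 -206.89479778  238.03523995] [-0.15565584 -0.33533066 -5.16066063] [-0.01969771 -0.19109257 -0.00281124] (array([-0.0024, -0.0026,  0.0302]), np.float64(0.0009), np.float64(93.25370762753265))
676 [-2.66733787e-03  7.32665159e-02  9.79517347e+01] -237.0604484239225 -86.25171476494967
```

```bash
python3 -m inch '[{"translation":[-0.002,-0.002,0.01],"yaw":0,"grip":0.2},{"translation":[-0.002,-0.002,0.02],"yaw":0,"grip":0.2},{"translation":[-0.002,-0.002,0.025],"yaw":0,"grip":0.2},{"translation":[-0.002,-0.002,0.028],"yaw":0,"grip":0.2},{"translation":[-0.002,-0.002,0.028],"yaw":0,"grip":0.2}]' 100; python3 -m inch '[{"translation":[0,0,0],"yaw":0,"grip":0.2},{"translation":[0,0,0],"yaw":0,"grip":0.2},{"translation":[0,0,0],"yaw":0,"grip":0.2}]' 100;  python3 feel.py
```

```text
time: 6.9
eef_pos: [640.7, -207.3, 232.2]
tcp_rot: [-0.0, 0.687, 0.727, -0.0]
ft_force: [-0.8, -0.4, -2.3]
finger_gap: 0.521
grip_force: 106.3
time: 7.15
eef_pos: [640.8, -207.3, 232.1]
tcp_rot: [-0.0, 0.687, 0.727, -0.0]
ft_force: [-2.5, 0.7, -1.4]
finger_gap: 0.521
grip_force: 106.3
F [-2.71935777 -0.01438829 -0.77367524] [0.43282227 0.51730876 0.49293326] T [-0.02960951  0.50872104  0.0855279 ] [0.02952055 0.0615412  0.02895514]
tool T [ 0.50958245 -0.0006613  -0.08552271] tool F [ 0.14013283 -2.71574974  0.77379147]
8.15 [ 640.82013004 -207.24147435  232.08413575] 0.5198081592513508 106.29295349121094
```

```bash
python3 -m inch '[{"translation":[0,0,0.003],"yaw":0,"grip":0.2},{"translation":[0,0,0.003],"yaw":0,"grip":0.2},{"translation":[0,0,0.003],"yaw":0,"grip":0.2}]' 20; python3 -m inch '[{"translation":[0,0,0],"yaw":0,"grip":-0.15},{"translation":[0,0,0],"yaw":0,"grip":-0.3},{"translation":[0,0,0],"yaw":0,"grip":-0.4},{"translation":[0,0,0],"yaw":0,"grip":-0.4},{"translation":[0,0,0],"yaw":0,"grip":-0.4}]' 20; cat > plane.py <<'E'
from h import *; from cell import arm
import sys
def wood(c,x,y,z0,z1,dx=45,dy=130):
    W=cloud(c); hsv=cv2.cvtColor(c["img"],cv2.COLOR_RGB2HSV)
    m=(abs(W[...,0]-x)<dx)&(abs(W[...,1]-y)<dy)&(W[...,2]>z0)&(W[...,2]<z1)&(hsv[...,1]>60)
    Q=W[m]; A=np.c_[Q[:,:2]-[x,y],np.ones(len(Q))]; k=np.ones(len(Q),bool)
    for _ in range(8):
        s=np.linalg.lstsq(A[k],Q[k,2],rcond=None)[0]; k=abs(Q[:,2]-A@s)<3
    return s,Q[k]
if __name__=="__main__":
    c=arm.read_camera("top"); s,Q=wood(c,638.9,-173.3,70,125); print(s,len(Q),Q[:,1].min(),Q[:,1].max(),cv2.minAreaRect(Q[:,:2].astype(np.float32)))
    o=arm.get_obs(); print(o["time"],o["eef_pos"],o["finger_gap"],o["ft_force"])
E
python3 plane.py
```

```text
time: 8.4
eef_pos: [640.8, -207.3, 232.0]
tcp_rot: [0.0, 0.687, 0.727, 0.0]
ft_force: [-4.4, 0.2, 7.9]
finger_gap: 0.521
grip_force: 107.5
time: 8.82
eef_pos: [640.9, -207.3, 231.5]
tcp_rot: [0.0, 0.687, 0.727, 0.0]
ft_force: [-1.3, -1.1, -0.4]
finger_gap: 0.702
grip_force: 0.0
[4.33714470e-03 6.12281476e-02 9.31587164e+01] 655 -177.4529811480029 -87.35929013024895 ((634.3964233398438, -132.22415161132812), (44.71343994140625, 88.74951171875), 2.555891275405884)
8.8667 [ 640.89557536 -207.27658936  231.49600189] 0.7001700473534104 [ 0.24461376 -0.19167705 -0.15890482]
```

```bash
python3 -m inch '[{"translation":[0,0,-0.05],"yaw":0,"grip":-0.45},{"translation":[0,0,-0.2],"yaw":0,"grip":-0.45},{"translation":[0,0,-0.4],"yaw":0,"grip":-0.45},{"translation":[-0.1,-0.15,-0.5],"yaw":0,"grip":-0.45},{"translation":[-0.1,-0.35,-0.5],"yaw":0,"grip":-0.45}]'; python3 -m inch '[{"translation":[0.2,-0.2,0],"yaw":0.04,"grip":-0.45},{"translation":[0.4,-0.4,0],"yaw":0.08,"grip":-0.45},{"translation":[0.5,-0.5,0],"yaw":0.12,"grip":-0.45}]';python3 plane.py; python3 - <<'E'
from h import *; from cell import arm
o=arm.get_obs(); W=cloud(dict(np.load("top0.npz")))
print(goal(o,[488.2,-47.3],260,50.85))
E
```

```text
time: 9.28
eef_pos: [574.9, -233.5, 337.1]
tcp_rot: [0.005, 0.686, 0.727, 0.002]
ft_force: [-1.0, -1.4, -0.4]
finger_gap: 0.722
grip_force: 0.0
time: 9.53
eef_pos: [477.0, -147.5, 332.3]
tcp_rot: [0.0, 0.812, 0.583, 0.0]
ft_force: [-0.3, 0.6, -0.2]
finger_gap: 0.726
grip_force: 0.0
[-1.23337014e-03  6.86643177e-02  9.27632950e+01] 1820 -273.40062422865384 -85.23285706516577 ((638.2516479492188, -180.49948120117188), (46.00117492675781, 188.47889709472656), 3.381671190261841)
9.5833 [ 470.37485091 -142.77866658  331.06260909] 0.7279337441956185 [-9.60206362  6.39691195 -0.92827947]
(array([ 0.4796, -0.0718,  0.3563]), np.float64(0.1096), np.float64(70.58238919653354))
```

The long offcut balances level on the stand. Now the short one.

```bash
python3 -m inch '[{"translation":[0.12,-0.02,0.09],"yaw":0.03,"grip":-0.45},{"translation":[0.24,-0.04,0.18],"yaw":0.06,"grip":-0.45},{"translation":[0.36,-0.055,0.27],"yaw":0.09,"grip":-0.45},{"translation":[0.48,-0.072,0.35],"yaw":0.11,"grip":-0.45},{"translation":[0.48,-0.072,0.35],"yaw":0.11,"grip":-0.45}]'; python3 -m inch '[{"translation":[0,0,0],"yaw":0,"grip":-0.45},{"translation":[0,0,0],"yaw":0,"grip":-0.45},{"translation":[0,0,0],"yaw":0,"grip":-0.45}]'; python3 - <<'E'
from h import *; from cell import arm
o=arm.get_obs(); print(goal(o,[488.2,-47.3],178,50.85))
E
```

```text
time: 10.0
eef_pos: [494.9, -49.3, 259.8]
tcp_rot: [-0.001, 0.899, 0.437, -0.001]
ft_force: [-0.4, -0.3, 0.7]
finger_gap: 0.724
grip_force: 0.0
time: 10.25
eef_pos: [495.5, -53.0, 262.3]
tcp_rot: [0.0, 0.899, 0.438, 0.001]
ft_force: [0.2, 0.4, 0.1]
finger_gap: 0.723
grip_force: 0.0
(array([-3.000e-04, -4.660e-02,  4.215e-01]), np.float64(0.0063), np.float64(51.98856731432958))
```

```bash
python3 -m inch '[{"translation":[0,-0.047,0.1],"yaw":0.006,"grip":-0.45},{"translation":[0,-0.047,0.24],"yaw":0.006,"grip":-0.45},{"translation":[0,-0.047,0.36],"yaw":0.006,"grip":-0.45},{"translation":[0,-0.047,0.42],"yaw":0.006,"grip":-0.45},{"translation":[0,-0.047,0.42],"yaw":0.006,"grip":-0.45}]'; python3 -m inch '[{"translation":[0,0,0],"yaw":0,"grip":-0.45},{"translation":[0,0,0],"yaw":0,"grip":0.2},{"translation":[0,0,0],"yaw":0,"grip":0.2},{"translation":[0,0,0],"yaw":0,"grip":0.2},{"translation":[0,0,0],"yaw":0,"grip":0.2}]' 100; python3 -m inch '[{"translation":[0,0,-0.05],"yaw":0,"grip":0.2},{"translation":[0,0,-0.15],"yaw":0,"grip":0.2},{"translation":[0,0,-0.2],"yaw":0,"grip":0.2},{"translation":[0,0,-0.2],"yaw":0,"grip":0.2},{"translation":[0,0,-0.2],"yaw":0,"grip":0.2}]' 100; python3 -m inch '[{"translation":[0,0,0],"yaw":0,"grip":0.2},{"translation":[0,0,0],"yaw":0,"grip":0.2}]' 100; python3 feel.py; python3 feel.py
```

```text
time: 10.67
eef_pos: [487.2, -47.3, 176.0]
tcp_rot: [-0.001, 0.903, 0.429, -0.001]
ft_force: [-0.7, 0.9, -0.1]
finger_gap: 0.724
grip_force: 0.0
time: 11.08
eef_pos: [488.3, -46.9, 179.1]
tcp_rot: [0.001, 0.903, 0.43, 0.001]
ft_force: [-2.1, -4.3, 9.7]
finger_gap: 0.521
grip_force: 102.8
time: 11.5
eef_pos: [488.1, -46.6, 218.5]
tcp_rot: [0.001, 0.903, 0.43, 0.001]
ft_force: [0.4, 0.4, -4.8]
finger_gap: 0.518
grip_force: 103.6
time: 11.67
eef_pos: [487.5, -46.5, 217.0]
tcp_rot: [-0.0, 0.903, 0.43, -0.0]
ft_force: [-0.7, 1.2, -4.5]
finger_gap: 0.518
grip_force: 103.6
F [ 0.01049513 -0.03991296 -4.68970166] [0.56254468 0.4919927  0.41327777] T [-0.10231465  0.09336656  0.0098076 ] [0.03221686 0.02194808 0.02880318]
tool T [ 0.00790272 -0.13828668 -0.0098048 ] tool F [-0.02438519  0.03341434  4.68970081]
12.6667 [487.74121306 -46.50655913 217.50775949] 0.5192036079370164 103.58135461807251
F [ 0.08564053  0.06665149 -4.75268003] [0.51386592 0.53339952 0.41399855] T [-0.08664411  0.0817195   0.00465857] [0.03262974 0.02833072 0.02562138]
tool T [ 0.00874998 -0.11877995 -0.00466292] tool F [0.10564282 0.02422301 4.75268314]
13.6667 [487.77564054 -46.52451078 217.50819755] 0.5179837232057605 103.58132243156433
```

```bash
python3 -m inch '[{"translation":[0,0,0.08],"yaw":0,"grip":0.2},{"translation":[0,0,0.15],"yaw":0,"grip":0.2},{"translation":[0,0,0.19],"yaw":0,"grip":0.2},{"translation":[0,0,0.192],"yaw":0,"grip":0.2},{"translation":[0,0,0.192],"yaw":0,"grip":0.2}]' 100; python3 - <<'E'
from h import *; from cell import arm
o=arm.get_obs(); print(o["eef_pos"],o["ft_force"],o["wrist_torque"])
W=cloud(dict(np.load("top0.npz"))); m=np.zeros(W.shape[:2],bool); m[165:295,125:230]=1
a=cv2.imread("pics/top0.png"); hs=cv2.cvtColor(a,cv2.COLOR_BGR2HSV); t=W[m&(hs[...,1]>150)&((hs[...,0]<14))&(W[...,2]>3)&(W[...,2]<150)]
r=t[t[:,2]>np.percentile(t[:,2],97)-6]; print(np.percentile(t[:,2],[5,50,80,97]),cv2.minAreaRect(r[:,:2].astype(np.float32)))
for x0 in range(400,640,30):
    q=t[abs(t[:,0]-x0)<5]; q=q[q[:,1]<q[:,1].min()+30]; print(x0,[(round(float(y)),round(float(z))) for _,y,z in q[np.argsort(q[:,1])][::6]][:10])
E
```

```text
time: 14.08
eef_pos: [487.7, -46.5, 178.8]
tcp_rot: [-0.0, 0.903, 0.43, -0.0]
ft_force: [0.7, 0.2, -4.7]
finger_gap: 0.52
grip_force: 107.3
[487.67185958 -46.50943913 178.81042632] [ 0.65860683  0.18646231 -4.70375553] [-0.12417573  0.06588436  0.02792794]
[ 3.2245884   5.50264544 25.58219379 42.86130689] ((520.8950805664062, 112.28230285644531), (215.12435913085938, 135.43515014648438), 8.059100151062012)
400 [(155, 19), (175, 4)]
430 [(31, 46), (32, 26), (33, 47), (34, 44), (49, 4), (54, 5), (58, 6)]
460 [(36, 20), (36, 25), (37, 46), (52, 3), (55, 6), (60, 5), (65, 4)]
490 [(40, 30), (40, 20), (41, 42), (42, 46), (57, 7), (61, 4), (63, 3), (67, 6)]
520 [(44, 22), (45, 43), (46, 32), (46, 45), (64, 7), (71, 6)]
550 [(48, 32), (48, 45), (49, 36), (50, 40)]
580 [(52, 33), (53, 37), (54, 20), (54, 48), (65, 28), (69, 6), (72, 4), (77, 19), (79, 5)]
610 [(57, 48), (57, 23), (58, 21), (72, 6), (76, 5), (81, 5)]
```

```bash
python3 -m inch '[{"translation":[0,0,0.005],"yaw":0,"grip":0.2},{"translation":[0,0,0.005],"yaw":0,"grip":-0.4},{"translation":[0,0,0.005],"yaw":0,"grip":-0.4},{"translation":[0.0,0,0.005],"yaw":0,"grip":-0.4},{"translation":[0.06,0,0.005],"yaw":0,"grip":-0.4}]' 30; python3 -m inch '[{"translation":[0.077,0,0],"yaw":0,"grip":-0.4},{"translation":[0.077,0,0],"yaw":0,"grip":-0.4},{"translation":[0.077,0,0],"yaw":0,"grip":-0.4}]' 30;python3 -m inch '[{"translation":[0,0,0],"yaw":0,"grip":0.2},{"translation":[0,0,0],"yaw":0,"grip":0.2},{"translation":[0,0,0],"yaw":0,"grip":0.2},{"translation":[0,0,0],"yaw":0,"grip":0.2}]' 30;python3 -m inch '[{"translation":[0,0,-0.1],"yaw":0,"grip":0.2},{"translation":[0,0,-0.25],"yaw":0,"grip":0.2},{"translation":[0,0,-0.35],"yaw":0,"grip":0.2},{"translation":[0,0,-0.4],"yaw":0,"grip":0.2},{"translation":[0,0,-0.4],"yaw":0,"grip":0.2}]' 30;  python3 -m inch '[{"translation":[0,0,0],"yaw":0,"grip":0.2},{"translation":[0,0,0],"yaw":0,"grip":0.2}]' 30; python3 feel.py
```

```text
time: 14.5
eef_pos: [494.6, -37.8, 178.2]
tcp_rot: [-0.0, 0.903, 0.429, -0.0]
ft_force: [-0.2, 1.0, -0.0]
finger_gap: 0.696
grip_force: 0.0
time: 14.75
eef_pos: [505.7, -24.5, 178.2]
tcp_rot: [0.0, 0.903, 0.43, 0.0]
ft_force: [-0.2, -0.3, -0.1]
finger_gap: 0.699
grip_force: 0.0
time: 15.08
eef_pos: [504.9, -25.3, 178.2]
tcp_rot: [-0.0, 0.903, 0.429, 0.0]
ft_force: [-0.2, 4.4, 5.2]
finger_gap: 0.532
grip_force: 31.8
time: 15.5
eef_pos: [505.4, -25.5, 259.6]
tcp_rot: [0.001, 0.903, 0.43, 0.001]
ft_force: [1.4, 0.1, -4.3]
finger_gap: 0.53
grip_force: 34.5
time: 15.67
eef_pos: [504.5, -25.3, 256.9]
tcp_rot: [-0.0, 0.903, 0.43, -0.001]
ft_force: [0.0, 0.1, -5.3]
finger_gap: 0.532
grip_force: 34.5
F [-0.04156445  0.17137671 -4.89129318] [0.50500571 0.33268048 0.28410114] T [0.00533724 0.00800642 0.00475359] [0.04076285 0.02719969 0.0350766 ]
tool T [ 0.00957949 -0.00090909 -0.00475316] tool F [ 0.10649161 -0.14080402  4.89128616]
16.6667 [505.06375532 -25.26181112 258.14350541] 0.5334118617258282 34.46665048599243
```

```bash
python3 -m inch '[{"translation":[0,0,0],"yaw":-0.035,"grip":0.2},{"translation":[0,0,0],"yaw":-0.07,"grip":0.2},{"translation":[0,0,0],"yaw":-0.105,"grip":0.2},{"translation":[0,0,0],"yaw":-0.14,"grip":0.2},{"translation":[0,0,0],"yaw":-0.175,"grip":0.2}]'; python3 -m inch '[{"translation":[0,0,0],"yaw":-0.035,"grip":0.2},{"translation":[0,0,0],"yaw":-0.07,"grip":0.2},{"translation":[0,0,0],"yaw":-0.087,"grip":0.2},{"translation":[0,0,0],"yaw":-0.087,"grip":0.2},{"translation":[0,0,0],"yaw":-0.087,"grip":0.2}]'; python3 - <<'E'
from h import *; from cell import arm
c=arm.read_camera("side"); a=c["img"][120:220,220:380,::-1]; cv2.imwrite("pics/s2.png",cv2.resize(a,None,fx=5,fy=5,interpolation=cv2.INTER_CUBIC))
from plane import wood
c=arm.read_camera("top"); o=arm.get_obs(); print(o["eef_pos"]); s,Q=wood(c,505,-52,85,130,60,100); print(s,len(Q),Q[:,1].min(),Q[:,1].max())
print(goal(o,[505,8],240,98))
E
```

```text
time: 17.08
eef_pos: [505.0, -25.3, 258.1]
tcp_rot: [0.0, 0.751, 0.661, 0.0]
ft_force: [-0.4, 0.5, -4.7]
finger_gap: 0.532
grip_force: 34.4
time: 17.5
eef_pos: [505.0, -25.3, 258.1]
tcp_rot: [0.0, 0.657, 0.754, 0.0]
ft_force: [-0.6, 1.3, -5.0]
finger_gap: 0.53
grip_force: 34.4
[505.03202379 -25.24258504 258.0950695 ]
[ 1.28109577e-02 -6.92911712e-02  1.13980722e+02] 931 -123.20751070227297 -33.94535178132534
(array([0.1646, 0.0228, 0.0905]), np.float64(-0.0004), np.float64(97.9243897179849))
```

View pics/s2.png

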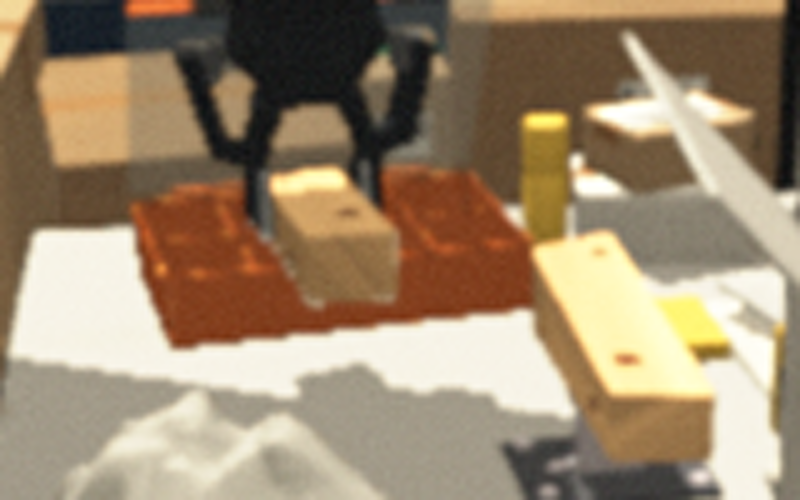

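The side crop shows the short offcut held level in front of the tray rim (at about (330,230)), and the long offcut balanced on the stand. I'll press the thin end on the rim to tip the short offcut about 4° in the grip.

```bash
python3 -m inch '[{"translation":[0.08,0.01,0.04],"yaw":0,"grip":0.2},{"translation":[0.165,0.023,0.09],"yaw":0,"grip":0.2},{"translation":[0.165,0.023,0.12],"yaw":0,"grip":0.2},{"translation":[0.165,0.023,0.14],"yaw":0,"grip":0.2},{"translation":[0.165,0.023,0.15],"yaw":0,"grip":0.2}]'; python3 -m inch '[{"translation":[0,0,0],"yaw":0,"grip":0.2},{"translation":[0,0,0.01],"yaw":0,"grip":0.2},{"translation":[0,0,0.01],"yaw":0,"grip":0.2}]'; cat > tilt.py <<'E'
from h import *; from cell import arm
from plane import wood
F=[]
for _ in range(4): c=arm.read_camera("top"); o=arm.get_obs(); F.append(np.r_[o["ft_force"],o["wrist_torque"]])
p=o["eef_pos"]; x=rot(o["tcp_rot"]).apply([1,0,0]); q=p-45*x
s,Q=wood(c,q[0],q[1],p[2]-178+15,p[2]-178+50,45,80)
print("t",o["time"],"pos",p,"F,T",np.round(np.mean(F,0),2),"slope along thin dir",s[:2]@x[:2],"across",s[:2]@[-x[1],x[0]],len(Q))
E
python3 tilt.py
```

```text
time: 18.02
eef_pos: [504.9, 8.0, 227.6]
tcp_rot: [-0.0, 0.656, 0.755, -0.0]
ft_force: [0.8, -0.7, -4.4]
finger_gap: 0.534
grip_force: 34.3
time: 18.27
eef_pos: [505.1, 7.6, 226.1]
tcp_rot: [0.0, 0.656, 0.755, 0.0]
ft_force: [0.2, 0.2, -4.6]
finger_gap: 0.531
grip_force: 34.4
t 18.4667 pos [505.04437627   7.88971767 226.29534788] F,T [ 0.49 -0.16 -5.07  0.02  0.01 -0.  ] slope along thin dir -0.07324220704733284 across 0.003717848903760718 880
```

```bash
python3 -m inch '[{"translation":[0,0,0.005],"yaw":0,"grip":0.2},{"translation":[0,0,0.01],"yaw":0,"grip":0.2},{"translation":[0,0,0.01],"yaw":0,"grip":0.2}]'; python3 tilt.py;  python3 -m inch '[{"translation":[0,0,0.005],"yaw":0,"grip":0.2},{"translation":[0,0,0.01],"yaw":0,"grip":0.2},{"translation":[0,0,0.01],"yaw":0,"grip":0.2}]'; python3 tilt.py
```

```text
time: 18.72
eef_pos: [504.9, 8.1, 224.0]
tcp_rot: [-0.0, 0.656, 0.755, -0.0]
ft_force: [0.0, 0.6, -4.1]
finger_gap: 0.53
grip_force: 34.4
t 18.9167 pos [504.98773097   8.08290733 224.09732514] F,T [-0.18  0.05 -4.35 -0.01 -0.02 -0.02] slope along thin dir -0.06824016460829914 across -0.0012102108145050723 890
time: 19.17
eef_pos: [505.1, 7.8, 222.4]
tcp_rot: [0.0, 0.656, 0.755, 0.0]
ft_force: [-1.2, -3.8, 7.3]
finger_gap: 0.533
grip_force: 36.1
t 19.3667 pos [505.10778425   7.8445021  222.44439523] F,T [-1.81 -4.53  5.39 -0.45  0.32  0.05] slope along thin dir -0.04774823437071814 across 3.48420206529317e-05 891
```

```bash
python3 -m inch '[{"translation":[0,0,0.004],"yaw":0,"grip":0.2},{"translation":[0,0,0.008],"yaw":0,"grip":0.2},{"translation":[0,0,0.008],"yaw":0,"grip":0.2}]'; python3 tilt.py
```

```text
time: 19.62
eef_pos: [505.3, 7.6, 221.0]
tcp_rot: [0.001, 0.656, 0.755, 0.0]
ft_force: [-2.1, -8.2, 10.7]
finger_gap: 0.533
grip_force: 36.6
t 19.8167 pos [505.25444526   7.62755644 221.02169236] F,T [-1.29 -8.75  9.62 -1.08  0.34  0.1 ] slope along thin dir -0.021287986776537877 across -0.00901784098598786 865
```

```bash
python3 -m inch '[{"translation":[0,0,0.004],"yaw":0,"grip":0.2},{"translation":[0,0,0.007],"yaw":0,"grip":0.2},{"translation":[0,0,0.007],"yaw":0,"grip":0.2}]'; python3 tilt.py; python3 -m inch '[{"translation":[0,0,-0.02],"yaw":0,"grip":0.2},{"translation":[0,0,-0.1],"yaw":0,"grip":0.2},{"translation":[0,0,-0.2],"yaw":0,"grip":0.2},{"translation":[0,0,-0.2],"yaw":0,"grip":0.2},{"translation":[0,0,-0.2],"yaw":0,"grip":0.2}]'; python3 tilt.py;python3 tilt.py
```

```text
time: 20.07
eef_pos: [505.4, 7.5, 219.7]
tcp_rot: [0.001, 0.656, 0.755, 0.0]
ft_force: [-1.4, -10.3, 10.2]
finger_gap: 0.531
grip_force: 37.0
t 20.2667 pos [505.41471383   7.54212731 219.70355268] F,T [ -0.99 -10.43   9.77  -1.29   0.29   0.08] slope along thin dir 0.012865425064998735 across 0.0007054260449224451 875
time: 20.68
eef_pos: [505.3, 8.1, 259.6]
tcp_rot: [0.001, 0.656, 0.755, 0.001]
ft_force: [-0.6, -0.8, -5.5]
finger_gap: 0.532
grip_force: 35.2
t 20.8833 pos [504.58556747   8.10474771 258.2179824 ] F,T [ 0.28 -0.2  -4.95 -0.02  0.   -0.01] slope along thin dir 0.00639133159942761 across 0.006611920508643227 996
t 21.0833 pos [504.82569558   8.09657998 258.58899012] F,T [-0.38 -0.06 -4.85 -0.01 -0.01 -0.01] slope along thin dir 0.00247114680722323 across 0.005431799114624881 989
```

```bash
python3 -m inch '[{"translation":[0,0,-0.1],"yaw":0,"grip":0.2},{"translation":[0,0,-0.2],"yaw":0,"grip":0.2},{"translation":[-0.05,0,-0.32],"yaw":0,"grip":0.2},{"translation":[-0.15,0,-0.35],"yaw":0,"grip":0.2},{"translation":[-0.28,0.08,-0.35],"yaw":0,"grip":0.2}]'; python3 - <<'E'
from h import *; from cell import arm
o=arm.get_obs(); print(goal(o,[638.9,-173.3],325,93.2))
E
```

```text
time: 21.5
eef_pos: [527.1, -44.8, 330.7]
tcp_rot: [-0.0, 0.655, 0.756, 0.0]
ft_force: [1.8, 1.1, -5.9]
finger_gap: 0.534
grip_force: 35.1
(array([-0.7151,  0.4624,  0.0285]), np.float64(0.0275), np.float64(98.14407860563513))
```

```bash
python3 -m inch '[{"translation":[-0.12,0.07,0],"yaw":0.01,"grip":0.2},{"translation":[-0.26,0.17,0],"yaw":0.02,"grip":0.2},{"translation":[-0.4,0.26,0],"yaw":0.027,"grip":0.2},{"translation":[-0.52,0.34,0],"yaw":0.027,"grip":0.2},{"translation":[-0.6,0.4,0],"yaw":0.027,"grip":0.2}]'; python3 -m inch '[{"translation":[0,0,0],"yaw":0,"grip":0.2},{"translation":[0,0,0],"yaw":0,"grip":0.2},{"translation":[0,0,0],"yaw":0,"grip":0.2}]'; python3 - <<'E'
from h import *; from cell import arm
o=arm.get_obs(); print(o["eef_pos"],goal(o,[638.9,-173.3],300,93.2))
E
```

```text
time: 21.92
eef_pos: [626.0, -155.0, 328.7]
tcp_rot: [0.0, 0.688, 0.726, 0.0]
ft_force: [0.2, 0.1, -3.9]
finger_gap: 0.531
grip_force: 35.1
time: 22.17
eef_pos: [624.1, -152.5, 328.4]
tcp_rot: [-0.001, 0.687, 0.726, -0.0]
ft_force: [-0.0, 0.3, -4.5]
finger_gap: 0.532
grip_force: 35.1
[ 624.05705803 -152.45596744  328.38048059] (array([-0.1083,  0.0686,  0.1417]), np.float64(-0.0001), np.float64(93.17605658411175))
```

```bash
python3 -m inch '[{"translation":[-0.05,0.03,0.04],"yaw":0,"grip":0.2},{"translation":[-0.1,0.06,0.08],"yaw":0,"grip":0.2},{"translation":[-0.108,0.069,0.12],"yaw":0,"grip":0.2},{"translation":[-0.108,0.069,0.13],"yaw":0,"grip":0.2},{"translation":[-0.108,0.069,0.13],"yaw":0,"grip":0.2}]'; python3 -m inch '[{"translation":[0,0,0],"yaw":0,"grip":0.2},{"translation":[0,0,0],"yaw":0,"grip":0.2},{"translation":[0,0,0],"yaw":0,"grip":0.2}]'; python3 tilt.py; cat > line.py <<'E'
from h import *; from cell import arm
def edge_line(W,m,y0,y1):
    """mid-line x = a + b*(y+173.3) from left/right edges per 4 mm slice"""
    Q=W[m]; yy=[];xx=[];ww=[]
    for y in np.arange(y0,y1,4):
        q=Q[(Q[:,1]>=y)&(Q[:,1]<y+4)]
        if len(q)>10: yy.append(y+2-(-173.3)); xx.append((q[:,0].max()+q[:,0].min())/2); ww.append(np.ptp(q[:,0]))
    b,a=np.polyfit(yy,xx,1); return a,b,np.median(ww),len(yy)
for k in range(2):
    c=arm.read_camera("top"); W=cloud(c); o=arm.get_obs(); zb=o["eef_pos"][2]-178
    hsv=cv2.cvtColor(c["img"],cv2.COLOR_RGB2HSV); base=(abs(W[...,0]-638)<45)&(hsv[...,1]>60)
    S=base&(abs(W[...,2]-(zb+34))<6); L=base&(W[...,2]>83)&(W[...,2]<101)
    print("short",edge_line(W,S,-262,-215),"long",edge_line(W,L,-125,-95), "short y",W[S][:,1].min(),"long y",W[L][:,1].min(),W[L][:,1].max(),o["eef_pos"])
p=c["img"][120:240,250:410,::-1]; cv2.imwrite("pics/t3.png",cv2.resize(p,None,fx=5,fy=5,interpolation=cv2.INTER_CUBIC))
E
python3 line.py
```

```text
time: 22.58
eef_pos: [639.2, -173.4, 301.7]
tcp_rot: [-0.001, 0.687, 0.726, -0.0]
ft_force: [0.5, 0.8, -4.7]
finger_gap: 0.536
grip_force: 35.1
time: 22.83
eef_pos: [639.6, -173.4, 303.5]
tcp_rot: [0.0, 0.687, 0.727, 0.0]
ft_force: [0.2, -0.3, -4.3]
finger_gap: 0.533
grip_force: 35.1
t 23.0333 pos [ 639.68564851 -173.48122487  303.40630082] F,T [-0.28 -0.15 -4.93 -0.01  0.02  0.02] slope along thin dir 0.0202224151437966 across -0.011700676992533408 289
short (np.float64(547.4023432883538), np.float64(-1.1239789060719212), np.float64(30.524933175871524), 5) long (np.float64(582.8423339848229), np.float64(0.69103634261641), np.float64(28.763209180880608), 8) short y -272.9829169121557 long y -268.42555877950537 -85.27373527388033 [ 639.65138833 -173.49305597  303.32781684]
short (np.float64(546.1111248241557), np.float64(-1.1388072659676516), np.float64(30.361791796915554), 5) long (np.float64(583.9896412658121), np.float64(0.6731054848444546), np.float64(28.677359651430493), 8) short y -273.0051347205812 long y -266.4035105071615 -85.25953301019265 [ 639.65079477 -173.50980706  303.28917906]
```

View pics/t3.png

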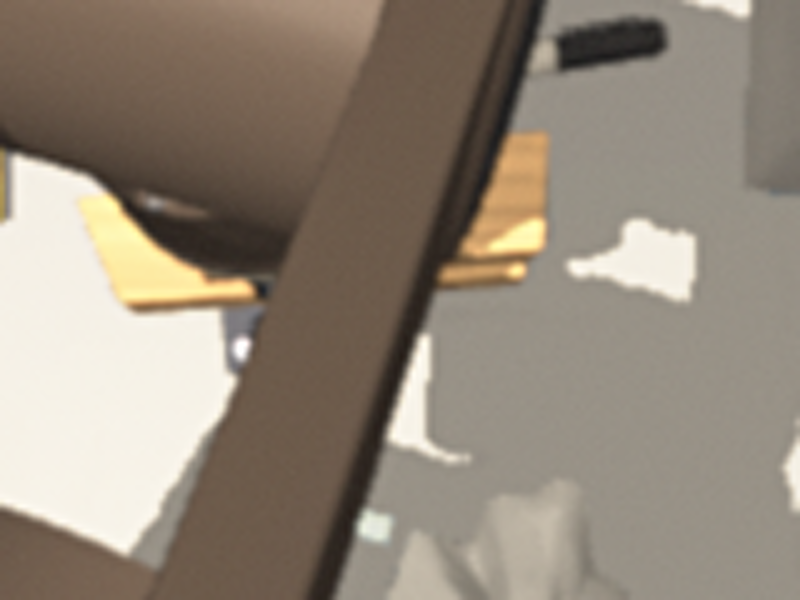

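The arm hides most of the top view. The near edges of both offcuts still show (short at about (500,250) in the crop, long at about (190,300)), so I'll compare those edges.

```bash
cat > edge.py <<'E'
from h import *; from cell import arm
def edge(W,m,y0,y1):
    Q=W[m]; r=[]
    for y in np.arange(y0,y1,3):
        q=Q[(Q[:,1]>=y)&(Q[:,1]<y+3)]
        if len(q)>4: r.append((y+1.5,q[:,0].min()))
    return np.array(r)
c=arm.read_camera("top"); W=cloud(c); o=arm.get_obs(); zb=o["eef_pos"][2]-178
hsv=cv2.cvtColor(c["img"],cv2.COLOR_RGB2HSV); base=(abs(W[...,0]-638)<45)&(hsv[...,1]>60)
for n,m,a,b in(("short",abs(W[...,2]-(zb+34))<4,-268,-245),("longL",abs(W[...,2]-97)<4.5,-150,-95),("longR",abs(W[...,2]-87.5)<4,-266,-245)):
    r=edge(W,base&m,a,b)
    if len(r): f=np.polyfit(r[:,0]+173.3,r[:,1],1); print(n,len(r),"slope",f[0],"edge at head with slope -.056:",np.median(r[:,1]+.056*(r[:,0]+173.3)))
E
python3 edge.py
```

```text
short 8 slope -0.031236028241468865 edge at head with slope -.056: 616.1241063793865
longL 15 slope 0.07492092750627428 edge at head with slope -.056: 615.5483626003083
longR 2 slope 0.056915065633798605 edge at head with slope -.056: 615.5546598417873
```

```bash
python3 -m inch '[{"translation":[0,-0.004,0.04],"yaw":0,"grip":0.2},{"translation":[0,-0.004,0.08],"yaw":0,"grip":0.2},{"translation":[0,-0.004,0.12],"yaw":0,"grip":0.2},{"translation":[0,-0.004,0.14],"yaw":0,"grip":0.2},{"translation":[0,-0.004,0.145],"yaw":0,"grip":0.2}]'; python3 -m inch '[{"translation":[0,0,0],"yaw":0,"grip":0.2},{"translation":[0,0,0],"yaw":0,"grip":0.2},{"translation":[0,0,0],"yaw":0,"grip":0.2}]'; python3 edge.py; python3 tilt.py
```

```text
time: 23.6
eef_pos: [638.4, -173.5, 272.5]
tcp_rot: [-0.001, 0.687, 0.726, -0.0]
ft_force: [-0.2, 0.2, -4.6]
finger_gap: 0.533
grip_force: 35.1
time: 23.85
eef_pos: [639.0, -173.6, 274.4]
tcp_rot: [0.0, 0.687, 0.726, 0.0]
ft_force: [-0.3, -0.3, -4.3]
finger_gap: 0.534
grip_force: 35.1
short 8 slope -0.10905597063487622 edge at head with slope -.056: 616.0098129276305
longL 14 slope 0.13261797720754884 edge at head with slope -.056: 615.2829212211794
t 24.1 pos [ 638.90573967 -173.61402972  274.35053869] F,T [-0.21 -0.14 -4.45 -0.01 -0.01  0.  ] slope along thin dir -0.026189449890797648 across -0.004064867058080475 248
```

```bash
python3 -m inch '[{"translation":[0.001,-0.002,0.005],"yaw":0,"grip":0.2},{"translation":[0.001,-0.002,0.01],"yaw":0,"grip":0.2},{"translation":[0.001,-0.002,0.015],"yaw":0,"grip":0.2},{"translation":[0.001,-0.002,0.015],"yaw":0,"grip":0.2}]'; python3 tilt.py; python3 -m inch '[{"translation":[0,0,0.003],"yaw":0,"grip":0.2},{"translation":[0,0,0.006],"yaw":0,"grip":0.2},{"translation":[0,0,0.006],"yaw":0,"grip":0.2}]'; python3 tilt.py
```

```text
time: 24.43
eef_pos: [638.3, -173.4, 270.8]
tcp_rot: [-0.0, 0.687, 0.727, -0.0]
ft_force: [0.3, 0.3, -5.4]
finger_gap: 0.529
grip_force: 35.1
t 24.6333 pos [ 638.45116472 -173.43923249  271.09353602] F,T [-0.28  0.04 -5.    0.01 -0.03 -0.01] slope along thin dir -0.0023739646595837536 across 0.0034367174884883354 253
time: 24.88
eef_pos: [638.4, -173.4, 269.8]
tcp_rot: [-0.0, 0.687, 0.727, -0.0]
ft_force: [0.8, 0.6, -4.6]
finger_gap: 0.532
grip_force: 35.1
t 25.0833 pos [ 638.443325   -173.42816221  269.91426612] F,T [-0.34 -0.12 -4.17 -0.01  0.01 -0.  ] slope along thin dir 0.014521203077239858 across 0.004173002510825795 247
```

```bash
python3 -m inch '[{"translation":[0,0,0.002],"yaw":0,"grip":0.2},{"translation":[0,0,0.004],"yaw":0,"grip":0.2},{"translation":[0,0,0.004],"yaw":0,"grip":0.2}]'; python3 tilt.py; python3 -m inch '[{"translation":[0,0,0.002],"yaw":0,"grip":0.2},{"translation":[0,0,0.004],"yaw":0,"grip":0.2},{"translation":[0,0,0.004],"yaw":0,"grip":0.2}]'; python3 tilt.py
```

```text
time: 25.33
eef_pos: [638.5, -173.4, 269.3]
tcp_rot: [0.0, 0.687, 0.726, 0.0]
ft_force: [-0.6, -0.7, -0.3]
finger_gap: 0.532
grip_force: 35.6
t 25.5333 pos [ 638.49402483 -173.46457399  269.33549895] F,T [-1.39  0.45  1.35 -0.05  0.22 -0.02] slope along thin dir 0.015307697133425465 across -0.0204137476846851 239
time: 25.78
eef_pos: [638.5, -173.4, 269.3]
tcp_rot: [0.0, 0.687, 0.727, 0.0]
ft_force: [-5.6, 1.9, 13.6]
finger_gap: 0.534
grip_force: 37.4
t 25.9833 pos [ 638.465302   -173.46300019  269.27949826] F,T [-5.23  1.13 13.44  0.12  0.96 -0.04] slope along thin dir -0.012671731957242197 across 0.0030403440162753595 243
```

```bash
python3 -m inch '[{"translation":[0,0,-0.004],"yaw":0,"grip":0.2},{"translation":[0,0,-0.004],"yaw":0,"grip":0.2},{"translation":[0,0,-0.004],"yaw":0,"grip":0.2}]'; python3 -m inch '[{"translation":[0,0,0],"yaw":0,"grip":-0.12},{"translation":[0,0,0],"yaw":0,"grip":-0.2},{"translation":[0,0,0],"yaw":0,"grip":-0.3},{"translation":[0,0,0],"yaw":0,"grip":-0.4},{"translation":[0,0,0],"yaw":0,"grip":-0.4}]'; python3 tilt.py;python3 edge.py
```

```text
time: 26.23
eef_pos: [638.5, -173.5, 269.3]
tcp_rot: [0.0, 0.687, 0.727, 0.0]
ft_force: [-2.1, -0.1, 4.8]
finger_gap: 0.531
grip_force: 36.3
time: 26.65
eef_pos: [638.5, -173.4, 269.0]
tcp_rot: [-0.0, 0.687, 0.727, -0.0]
ft_force: [0.4, -0.5, 0.5]
finger_gap: 0.695
grip_force: 0.0
t 26.85 pos [ 638.45136982 -173.43111727  269.08814794] F,T [-0.27 -0.31 -0.15  0.01  0.02 -0.02] slope along thin dir -0.003684750260017122 across 0.015518884246249058 244
short 8 slope -0.10163155251450313 edge at head with slope -.056: 615.4092514258409
longL 13 slope 0.14441982382842647 edge at head with slope -.056: 615.5298720937137
```

Released and balanced. Next I'll lift straight up, then withdraw and check.

```bash
python3 -m inch '[{"translation":[0,0,-0.05],"yaw":0,"grip":-0.4},{"translation":[0,0,-0.18],"yaw":0,"grip":-0.4},{"translation":[0,0,-0.35],"yaw":0,"grip":-0.4},{"translation":[0,0,-0.5],"yaw":0,"grip":-0.4},{"translation":[0,-0.15,-0.55],"yaw":0,"grip":-0.4}]'; python3 -m inch '[{"translation":[0.1,-0.18,0],"yaw":0,"grip":-0.4},{"translation":[0.25,-0.35,0],"yaw":0,"grip":-0.4},{"translation":[0.4,-0.5,0],"yaw":0,"grip":-0.4},{"translation":[0.5,-0.6,0],"yaw":0,"grip":-0.4},{"translation":[0.5,-0.6,0],"yaw":0,"grip":-0.4}]'; python3 - <<'E'
from h import *; from cell import arm
from plane import wood
c=arm.read_camera("top"); a=arm.read_camera("side")
for z0,z1 in((112,140),(78,105)):
    s,Q=wood(c,638.5,-175,z0,z1); print(s,len(Q),Q[:,1].min(),Q[:,1].max(),cv2.minAreaRect(Q[:,:2].astype(np.float32)))
p=[cv2.resize(i["img"][y:y+100,x:x+80,::-1],None,fx=5,fy=5,interpolation=cv2.INTER_CUBIC) for i,x,y in((c,270,120),(a,305,140))]
cv2.imwrite("pics/end.png",np.hstack(p)); o=arm.get_obs(); print(o["time"],o["eef_pos"])
E
```

```text
time: 27.32
eef_pos: [612.5, -175.4, 384.6]
tcp_rot: [0.004, 0.687, 0.727, 0.002]
ft_force: [-0.6, 1.2, 0.8]
finger_gap: 0.702
grip_force: 0.0
time: 27.73
eef_pos: [478.3, -78.9, 379.6]
tcp_rot: [-0.002, 0.687, 0.727, -0.001]
ft_force: [1.6, 0.5, 0.4]
finger_gap: 0.7
grip_force: 0.0
[-2.26703634e-03 -1.45872212e-03  1.23863160e+02] 1544 -273.0684027216879 -125.41567272254012 ((639.0471801757812, -200.3856201171875), (46.14286804199219, 147.8144073486328), 3.203589677810669)
[1.08677525e-03 3.67660413e-02 9.47994484e+01] 404 -253.5542834608083 -85.15005675796593 ((637.31396484375, -169.21633911132812), (46.16101837158203, 166.2669219970703), 3.345181465148926)
27.8333 [482.59605298 -81.27919967 380.24919754]
```

View pics/end.png

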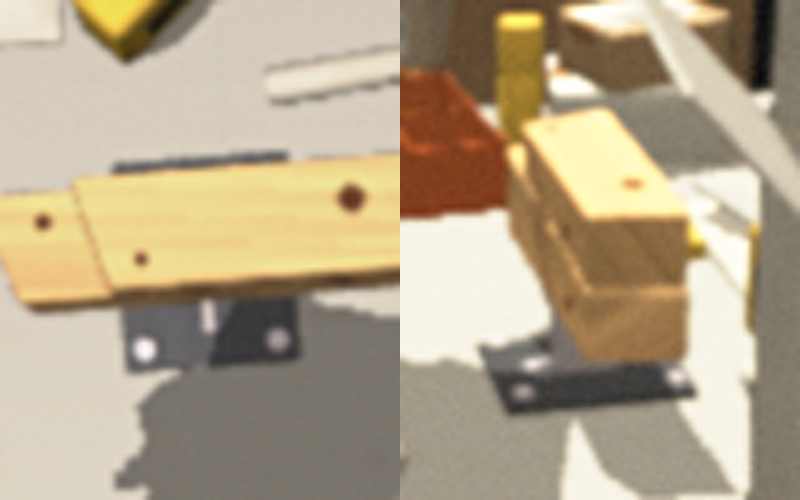

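The pile is aligned (3.2° and 3.3°), its top is level to about 0.1°, and it balances on the stand alone. The pad and marker were never touched.

```bash
python3 -c "
from cell import arm
print(arm.sign_off())"
```

```text
the job is handed in; nothing more can be done
None
```

The job is handed in at about 28 s of the 58 s: the long offcut balances level on the stand, with the short one flat on it, long sides in line, its thick end over the long one's thin end and the pile's top level; the arm is clear, and I never went near the note pad or marker.

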